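Tip the gearbox casing onto its back and push it to the stop plank

ROBOT

A 7-joint arm with a two-finger parallel gripper is mounted at the origin on the work surface. World frame = base frame: x ahead of the robot, y to its left, z up, the work surface at z = 0. Lengths are in m, angles in rad, forces in N, time in s.
With the tool pointing down it reaches from about 0.35 to 0.9 m from the base axis. Payload 19.9 kg.
Tool frame: the origin (TCP) lies at the centre of the arm's flange, where the gripper is bolted on; the fingertips stand 199 mm ahead of it and the grasp point (between the pads) lies 180 mm ahead of it; z points along the fingers, y is the direction in which the jaws open and shut (so a half turn about z gives the same grasp; the last joint's range is limited). The gripper opens to 94 mm and grips with 3 to 60 N. Pads are 16 mm wide; open, the fingers measure 119 mm over their backs; the gripper's body (75 mm by 177 mm) begins 78 mm behind the grasp point.
Start: joints at [1.107, 0.417, -0.01, 1.614, 0.005, 1.111, -0.053], TCP at [0.256, -0.57, 0.405] pointing down, gripper open.
Joint ranges: [-2.81, 2.81], [-0.39, 2.02], [-1.27, 1.25], [0.06, 2.57], [-1.19, 4.33], [0.19, 2], [-2.82, 2.82]. Speed limits (rad/s): [1.89, 1.89, 2.39, 2.39, 3.01, 3.01, 3.01].

INTERFACE

Orientations are given as a 3x3 rotation matrix whose columns are the frame's x, y, z axes.
In Python, from rig import telemetry, vision, workorder, models gives the robot as it stands. The module is installed in compiled form; this text tells all that it offers.
- The arm moves only by the tool arm_command, never from a script. Its argument "plan" is a list of rows, each a list of 4 numbers: the shift along the tool's x, y, z in m, then the turn about the tool's z in rad. A call has 1 to 10 rows; each row is the pose to reach, as a shift and turn from the pose commanded when the call began, along the tool's axes at that moment; what a row does not reach only later rows make up. A row lasts 1/8 s, in which the tool goes at most 62.5 mm and 10.7 degrees, less where a joint would pass 70% of its speed; a pose out of reach is approached as far as the arm can. A call with a gripper value outside its range is refused whole. "jaw" is the opening, from -1 (shut) to 1 (fully open), set as the call begins (left out, the last holds). The fingers move at their own pace and stop on an object; the grip force is fixed at half the most. Time passes only in rows, so rows that repeat a pose let the fingers close. It gives the time, the measured TCP pose, the force and the opening at its end, in the units of the state.
- telemetry.read_state(): the state, without advancing time (a new reading comes with each control period).
- vision.snapshot(name): name is "side" or "top"; returns a dict with "pixels" (400x640x3 uint8, red, green, blue), "camera_matrix" (3x3 intrinsics, pixels), "D" ([k1, k2, p1, p2, k3] as OpenCV has them; the pictures are not rectified), "T" (4x4, takes a point from camera to world coordinates). Camera axes: x right, y up, looking along -z (the intrinsics and any distortion apply to the point x, -y, -z); pixel columns grow to the right and rows downward; lengths in m; the calibration is good to about 2 mm. A picture is of the moment at which its call begins. There is no depth.
- workorder.job_done(): hands the job in, once; it reports no verdict.
Trained networks look in the newest picture that a camera, given by its name, has taken for a name from the list of things; names that differ only in an ending like _2 or _b are one class to them, and where a whole thing is asked for, a point or a joint stands for the part that bears it (a point fixed in the world has none). Each returns a list of dicts, best first, with "p" (0 to 1); they miss things now and then, are a little off and sometimes report something else, mostly with a low value. They report only what shows in the picture. A call takes as long as a camera call.
- models.search_frame(label, camera): "at" ([x, y, z] in m, in the coordinates of the camera as it stood for that picture, good to about 4 mm: the middle of the surface that is visible of it).
- models.cut_out(label, camera): "mask" (400x640 bool, what is visible of it).
- models.pinpoint(label, camera): "at" ([x, y, z] in m, in the coordinates of the camera as it stood for that picture, good to about 4 mm: a listed point, or the origin of a listed thing).
The state is a dict: "t": time; "joint_positions": joint angles; "qvel": joint speeds; "effort": joint torques, N m; "tcp_pos": TCP position; "eef_rot": TCP orientation; "ft_force": force on the tool from outside, world axes, zero at the start; "torque": the same for the moment, N m; "gripper_width": finger opening in m.
Only numpy, scipy, OpenCV 4.12 (cv2) and the standard library are available. Lean on these libraries where they do the work, as an engineer would, in place of code of your own. Each camera call takes 0.05 s, during which the arm holds its last target. There are 200 camera calls.

TASK

The bare aluminium gearbox casing is standing on end. Push it over onto its back, so that its open side faces up, then push it along the bench until its top end sits flush against the wooden stop plank. Only push it, never lift it, and leave the blue casing standing and all the other parts where they are.

Things in the scene. Friction and masses are not known exactly. Their poses are not given: they have to be found in the camera images.
- casing: Light bare-aluminium gearbox casing, a rigid open box 90 mm wide (its x), 60 deep (y), 120 tall (z), walls and back 8 mm, 0.4 to 0.8 kg. Origin: centre of the end it stands on. Its +y side is open and at first faces roughly world +y (robot's left); its flat closed back (-y) faces the plank. It slides on the bench. Lying on its back it is 60 mm high, y up, its former underside an upright face away from the plank.
- casing_head (a point): Centre of the casing's 90 x 60 mm top end face, 120 mm along its z from its origin; this end must finish against the plank.
- casing_pivot (a point): Middle of the lower edge of the casing's back, 30 mm along its -y from its origin. Pushed at the upper edge of the open side towards its own -y, the casing tips about this edge and falls by itself past about 25 degrees. The edge stays down on the bench throughout.
- casing_mid (a point): Centre of the casing's box, 60 mm along its z from its origin: 60 mm above the bench standing, 30 mm lying on its back.
- blue_casing: Blue-painted casing of the same shape and size, standing on end beside the other; either may be the nearer to the robot, their centres are 160 to 245 mm apart. It must stay standing where it is. Origin: centre of the end it stands on.
- plank: Wooden stop plank fixed to the bench, 460 mm long (its x, roughly world x), 90 mm wide (its y), 28 mm high. Origin: centre of its underside. Its +y long side is the stop face, towards the casings. Two small screws stand 21 mm out of its top.
- plank_face (a point): Middle of the plank's stop face, 14 mm above the bench, axes as the plank's: +y points out of the face to the casings, x runs along it.
- oil_bottle: Standing oil bottle, 64 mm across, 200 mm high, with yellow cap and brass spout, beyond the plank at world -y. Origin: centre of its underside. Leave alone.
- ring_gear: Dark steel gear ring lying flat, 76 mm across, 12 mm high. Origin: centre of its underside. Leave alone.
- small_gear: Dark steel gear lying flat, 56 mm across, 16 mm high, far left. Origin: centre of its underside. Leave alone.
- shaft: Steel shaft with a dark flange, lying roughly along world y, 140 mm long (its y), 44 mm high, beyond the casings. Origin: under it at bench level. Leave alone.
- washer: Steel washer lying flat, 60 mm across, 5 mm high, at the right near the vise. Origin: centre of its underside. Leave alone.
- screwdriver: Screwdriver with a red handle, 200 mm long, lying along its x at the right, blade to its +x. Leave alone.

How it is judged:
On the way, in this order (a step that is already met when the one before it is completed fails the run):
1. the casing lies on its back, open side up (angle between casing's own y axis and vertical below 0.1 rad), for 0.2 s.
2. its top end is flush against the plank (angle between casing's own y axis and vertical below 0.1 rad and y of casing_head in the frame of plank_face below 0.006 m and angle between the x axis of casing and the x axis of plank, either way round below 0.07 rad), for 0.2 s.
At the end, for the whole second after the job is handed in: The aluminium casing lies at rest on its back (open side up within 0.1 rad), the middle of its top end within 6 mm of the plank's stop face and square to it within 0.07 rad (4 degrees), between the plank's ends; the blue casing stands upright within 20 mm of its start (all of step 2 and y of casing_head in the frame of plank_face above -0.006 m and x of casing_head in the frame of plank_face between -0.21 and 0.21 m and linear speed of casing below 0.02 m/s and angle between blue_casing's own z axis and vertical below 0.1 rad and distance of blue_casing from where it was at the start of the episode below 0.02 m); the robot touches nothing.
It fails at once if the casing is lifted off the bench: the edge it tips about is raised more than 30 mm, or its centre is more than 90 mm above the bench (height (world z) of casing_pivot above 0.03 m or height (world z) of casing_mid above 0.09 m).
It fails at once if the blue casing is tipped or moved more than 20 mm (angle between blue_casing's own z axis and vertical above 0.3 rad or distance of blue_casing from where it was at the start of the episode above 0.02 m).
It fails at once if the oil bottle or another loose part is moved more than 20 mm (angle between oil_bottle's own z axis and vertical above 0.3 rad or distance of any of oil_bottle, ring_gear, small_gear, shaft, washer, screwdriver from where it was at the start of the episode above 0.02 m).
It also fails if it takes over 54 s, if anything falls off the work surface, if the arm or the gripper's body presses on something with over 40 N, if the wrist force passes 120 N, or if a joint passes its speed limit or range.

## Working session

There is one attempt and no reset: what is moved stays moved. The work goes in short steps, Python scripts to look and compute and a tool call to move; the robot and the scene stay as the last step left them, time stands still between calls to the robot, and variables do not carry over. Pictures are saved under pics/ and viewed, about 8 in all and at most 12, crops included, and the job is handed in when it is done.

Besides the shell and the picture viewer there is one more tool, called as name(argument=value, ...), one argument or row to a line, values as JSON. arm_command: Moves the arm, as the interface text tells. Its arguments: {"type":"object","properties":{"plan":{"type":"array","items":{"type":"array","items":{"type":"number"}}},"jaw":{"type":"number"}},"required":["plan"]}

```bash
mkdir -p pics
cat > h.py <<'E'
import numpy as np, cv2
from rig import telemetry, vision, workorder, models
def snap(n,save=None):
    s=vision.snapshot(n)
    if save: cv2.imwrite('pics/'+save,cv2.cvtColor(s['pixels'],cv2.COLOR_RGB2BGR))
    return s
def w(s,at): return (s['T']@np.r_[at,1])[:3]
def proj(s,P):
    P=np.atleast_2d(P); c=(np.linalg.inv(s['T'])@np.c_[P,np.ones(len(P))].T)[:3].T*[1,-1,-1]
    return cv2.projectPoints(c,np.zeros(3),np.zeros(3),s['camera_matrix'],np.array(s['D'],float))[0].reshape(-1,2)
def unproj(s,uv,z):
    n=cv2.undistortPoints(np.array(uv,float).reshape(-1,1,2),s['camera_matrix'],np.array(s['D'],float)).reshape(-1,2)
    d=(s['T'][:3,:3]@np.c_[n[:,0],-n[:,1],-np.ones(len(n))].T).T; o=s['T'][:3,3]
    return o+d*((z-o[2])/d[:,2])[:,None]
E
python3 - <<'E'
from h import *
np.set_printoptions(precision=3,suppress=True)
for c in ('side','top'):
    s=snap(c,c+'0.png'); print(c,s['T'],s['camera_matrix'][0])
    for l in ('casing','casing_head','casing_pivot','casing_mid','blue_casing','plank','plank_face','oil_bottle','ring_gear','shaft','washer','screwdriver'):
        print(l,[(w(s,d['at']),round(d['p'],2)) for d in models.pinpoint(l,c)[:2]])
st=telemetry.read_state(); print(st['t'],st['tcp_pos'],st['eef_rot'],st['ft_force'],st['gripper_width'])
E
```

```text
side [[ 0.972  0.173 -0.158  0.414]
 [-0.234  0.677 -0.698 -0.787]
 [-0.014  0.715  0.699  0.826]
 [ 0.     0.     0.     1.   ]] [365.965   0.    313.621]
casing [(array([ 0.79 ,  0.064, -0.003]), 0.69), (array([0.466, 0.187, 0.001]), 0.64)]
casing_head [(array([0.463, 0.189, 0.118]), 0.91)]
casing_pivot [(array([ 0.471,  0.156, -0.001]), 0.88), (array([0.467, 0.183, 0.06 ]), 0.51)]
casing_mid [(array([0.466, 0.184, 0.061]), 0.73)]
blue_casing [(array([ 0.658,  0.229, -0.003]), 0.9)]
plank [(array([ 0.569, -0.215, -0.001]), 0.58), (array([ 0.658,  0.411, -0.002]), 0.56)]
plank_face [(array([ 0.568, -0.171,  0.012]), 0.63)]
oil_bottle [(array([ 0.475, -0.374,  0.002]), 0.91)]
ring_gear [(array([0.464, 0.186, 0.121]), 0.74), (array([ 0.674, -0.379,  0.002]), 0.56)]
shaft [(array([ 0.791,  0.067, -0.002]), 0.54)]
washer [(array([ 0.582, -0.503, -0.002]), 0.85)]
screwdriver [(array([ 0.657,  0.41 , -0.003]), 0.31)]
top [[ 0.028  0.998 -0.062  0.506]
 [-1.     0.027 -0.004 -0.076]
 [-0.002  0.062  0.998  1.489]
 [ 0.     0.     0.     1.   ]] [467.571   0.    316.19 ]
casing [(array([ 0.466,  0.183, -0.   ]), 0.95)]
casing_head [(array([0.464, 0.18 , 0.122]), 0.95)]
casing_pivot [(array([0.465, 0.155, 0.002]), 0.69)]
casing_mid [(array([0.466, 0.183, 0.059]), 0.65)]
blue_casing [(array([0.656, 0.23 , 0.   ]), 0.88)]
plank [(array([ 0.576, -0.214, -0.001]), 0.92), (array([ 0.788,  0.062, -0.003]), 0.64)]
plank_face [(array([ 0.572, -0.168,  0.018]), 0.66)]
oil_bottle [(array([ 0.475, -0.378, -0.   ]), 0.89)]
ring_gear [(array([ 0.676, -0.381, -0.   ]), 0.67)]
shaft [(array([ 0.786,  0.061, -0.001]), 0.63)]
washer [(array([ 0.585, -0.5  , -0.003]), 0.63)]
screwdriver [(array([ 0.381, -0.56 , -0.001]), 0.8), (array([0.467, 0.155, 0.002]), 0.28)]
1.3 [ 0.256 -0.57   0.405] [[ 0.912  0.41  -0.   ]
 [ 0.41  -0.912  0.   ]
 [-0.    -0.    -1.   ]] [-0.484 -0.33  -0.299] 0.0943696668405381
```

View pics/top0.png

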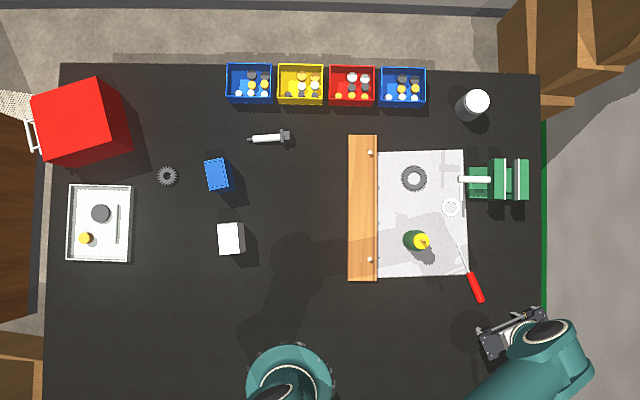

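View pics/side0.png

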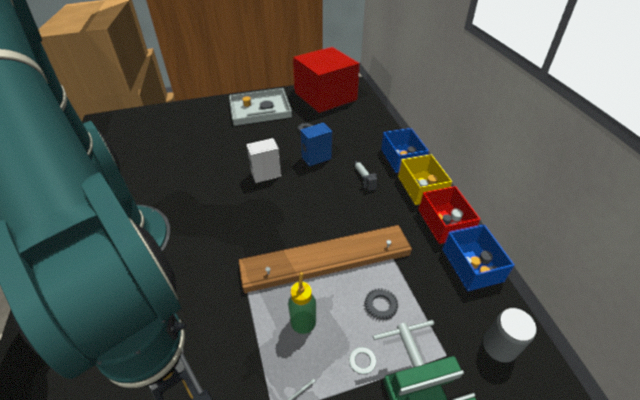

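Top view: the bare casing is at (231,238), with the blue one at (217,175) farther from the robot. The plank's stop face is at column ~348 and the bottle at (415,240). The side view agrees. Next I'll get the yaws by fitting box silhouettes to the masks.

```bash
cat >> h.py <<'E'
from scipy.optimize import minimize
def fitbox(views,label,dim,p0):
    """fit x,y,yaw of a box (centre of underside) to masks; views: dict cam->snapshot"""
    ms={}
    for c in views:
        r=models.cut_out(label,c)
        if r: 
            g=unproj
            cen=proj(views[c],np.r_[p0[:2],dim[2]/2])[0]
            r=sorted(r,key=lambda d:np.hypot(*(np.argwhere(d['mask']).mean(0)[::-1]-cen)))
            ms[c]=r[0]['mask']
    C=np.array([[i,j,k] for i in(-.5,.5) for j in(-.5,.5) for k in(0,1)])*dim
    def cost(p):
        p=np.array(p)*[1,1,1]; t=0; R=np.array([[np.cos(p[2]),-np.sin(p[2]),0],[np.sin(p[2]),np.cos(p[2]),0],[0,0,1]])
        for c,m in ms.items():
            q=proj(views[c],C@R.T+[p[0],p[1],0])
            im=np.zeros((3200//2,5120//2),np.uint8); cv2.fillConvexPoly(im,cv2.convexHull(np.round((q+.5)*4).astype(np.int32)),1)
            mm=np.kron(m.astype(np.uint8),np.ones((4,4),np.uint8))
            t+=(im^mm).sum()/mm.sum()
        return t
    S=np.array([p0]+[np.add(p0,d) for d in((.01,0,0),(0,.01,0),(0,0,.12))])
    r=minimize(cost,p0,method='Nelder-Mead',options=dict(initial_simplex=S,xatol=2e-4,fatol=1e-4))
    return r.x,r.fun,list(ms)
E
python3 - <<'E'
from h import *
np.set_printoptions(precision=4,suppress=True)
v={c:snap(c) for c in('side','top')}
for l,d,p in(('casing',(.09,.06,.12),(.465,.183,0.03)),('blue_casing',(.09,.06,.12),(.656,.23,0.03)),('plank',(.46,.09,.028),(.573,-.215,0))):
    print(l,*fitbox(v,l,d,p)); print(l,*fitbox({'top':v['top']},l,d,p))
E
```

```text
casing [0.4651 0.1845 0.1032] 0.054477829638273044 ['top']
casing [0.4651 0.1845 0.1032] 0.054477829638273044 ['top']
blue_casing [0.6566 0.2275 0.2438] 0.04605993340732519 ['top']
blue_casing [0.6566 0.2275 0.2438] 0.04605993340732519 ['top']
plank [ 0.5734 -0.2157  0.0188] 0.09353837195092612 ['side', 'top']
plank [ 0.5735 -0.2157  0.0198] 0.041826118153551785 ['top']
```

arm_command(
  plan=[
    [0,0,-0.06,-0.18],
    [0,0,-0.1,-0.36],
    [0,0,-0.1,-0.54],
    [0,0,-0.1,-0.72],
    [0,0,-0.1,-0.9],
    [0,0,-0.1,-1.08],
    [0,0,-0.1,-1.148],
    [0,0,-0.1,-1.148],
  ],
  jaw=0.2,
)

```text
t: 2.85
tcp_pos: [0.2563, -0.57, 0.5046]
eef_rot: [[0.001, 1.0, -0.0], [1.0, -0.001, 0.0], [0.0, -0.0, -1.0]]
ft_force: [-0.7, 0.7, 0.3]
gripper_width: 0.0565
```

arm_command(
  plan=[
    [0.04,0.04,0,0],
    [0.09,0.08,0,0],
    [0.14,0.12,0,0],
    [0.19,0.16,0,0],
    [0.24,0.2,0,0],
    [0.3,0.2,0,0],
    [0.36,0.2,0,0],
    [0.42,0.2,0,0],
    [0.48,0.2,0,0],
    [0.54,0.2,0,0],
  ],
  jaw=-0.36,
)

```text
t: 4.1
tcp_pos: [0.456, -0.028, 0.5049]
eef_rot: [[0.002, 1.0, 0.001], [1.0, -0.002, -0.0], [-0.0, 0.001, -1.0]]
ft_force: [1.1, 0.8, 0.7]
gripper_width: 0.0296
```

arm_command(
  plan=[
    [0.06,0,0,0],
    [0.12,0,0,0],
    [0.18,0,0,0],
    [0.24,0,0,0],
    [0.3,0,0,0],
    [0.31,0,0,-0.1],
    [0.31,0,0,-0.1],
    [0.31,0,0,-0.1],
  ],
)

```text
t: 5.1
tcp_pos: [0.4567, 0.2791, 0.5046]
eef_rot: [[-0.096, 0.995, 0.0], [0.995, 0.096, -0.0], [-0.0, -0.0, -1.0]]
ft_force: [0.0, -0.4, -0.4]
gripper_width: 0.0298
```

arm_command(
  plan=[
    [0,0,0.05,0],
    [0,0,0.1,0],
    [0,0,0.15,0],
    [0,0,0.19,0],
    [0,0,0.197,0],
    [0,0,0.197,0],
    [-0.01,0,0.197,0],
  ],
)

```text
t: 5.98
tcp_pos: [0.4577, 0.2703, 0.3093]
eef_rot: [[-0.1, 0.995, 0.002], [0.995, 0.1, 0.001], [0.001, 0.002, -1.0]]
ft_force: [0.1, 0.3, -0.7]
gripper_width: 0.0302
```

Run:
```python
from h import *
s=snap('side'); im=cv2.cvtColor(s['pixels'],cv2.COLOR_RGB2BGR)
cv2.imwrite('pics/side1.png',cv2.resize(im[60:240,160:400],None,fx=3,fy=3))
print(telemetry.read_state()['tcp_pos'])
```

```text
[0.458121   0.26861532 0.30896499]
```

View pics/side1.png

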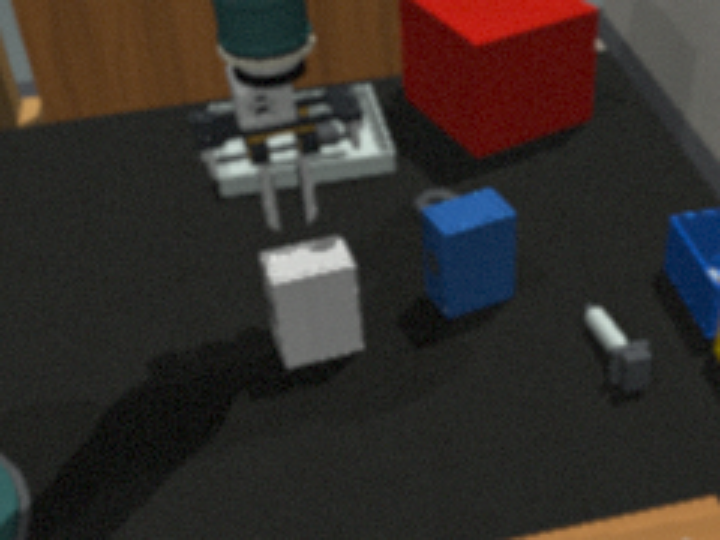

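The side crop shows both fingertips at about (272–312, 220), behind the casing's top edge at (265–340, 245). They are clear of the blue casing. I'll push it now.

arm_command(
  plan=[
    [-0.015,0,0.005,0],
    [-0.03,0,0.005,0],
    [-0.036,0,0.005,0],
    [-0.042,0,0.005,0],
    [-0.049,0,0.005,0],
    [-0.056,0,0.005,0],
    [-0.063,0,0.005,0],
    [-0.07,0,0.005,0],
  ],
)

```text
t: 7.02
tcp_pos: [0.4645, 0.2, 0.3026]
eef_rot: [[-0.1, 0.995, -0.0], [0.995, 0.1, -0.0], [-0.0, -0.0, -1.0]]
ft_force: [-0.5, -0.0, 0.1]
gripper_width: 0.0301
```

Run:
```python
from h import *
s=snap('side'); im=cv2.cvtColor(s['pixels'],cv2.COLOR_RGB2BGR)
cv2.imwrite('pics/side2.png',cv2.resize(im[60:240,160:400],None,fx=3,fy=3))
print(telemetry.read_state()['tcp_pos'])
for l in('casing_head','casing_pivot','casing_mid'): print(l,[(w(s,d['at']).round(3),round(d['p'],2)) for d in models.pinpoint(l,'side')[:2]])
```

```text
[0.464652   0.19911601 0.30252403]
casing_head [(array([0.468, 0.163, 0.124]), 0.82)]
casing_pivot [(array([ 0.471,  0.152, -0.002]), 0.93)]
casing_mid [(array([0.468, 0.169, 0.062]), 0.91), (array([ 0.584, -0.501, -0.004]), 0.71)]
```

View pics/side2.png

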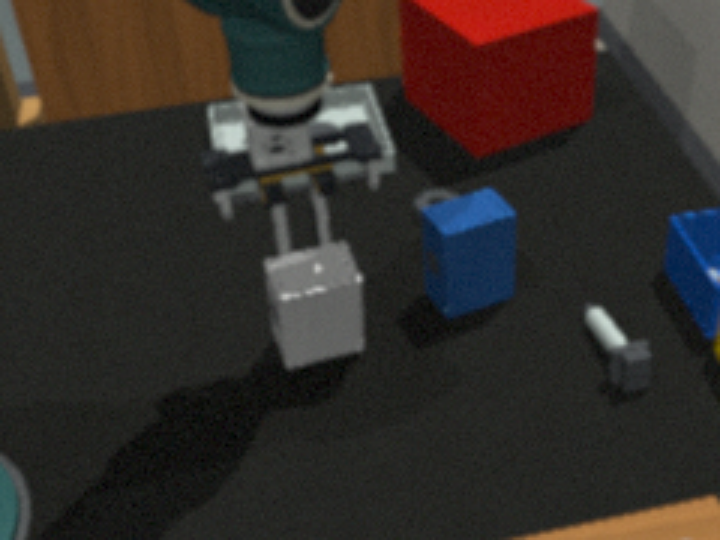

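The casing is tipping: its lower back edge stays at about y 0.152 (row 355) and its head has moved 20 mm towards the plank. I'll keep pushing.

arm_command(
  plan=[
    [-0.008,0,0,0],
    [-0.016,0,0,0],
    [-0.024,0,0,0],
    [-0.032,0,0,0],
    [-0.04,0,0,0],
    [-0.048,0,0,0],
    [-0.048,0,-0.02,0],
    [-0.048,0,-0.04,0],
    [-0.048,0,-0.06,0],
    [-0.048,0,-0.06,0],
  ],
)

```text
t: 8.48
tcp_pos: [0.4695, 0.1526, 0.3636]
eef_rot: [[-0.1, 0.995, 0.002], [0.995, 0.1, 0.0], [-0.0, 0.002, -1.0]]
ft_force: [-0.6, -0.1, 0.0]
gripper_width: 0.0299
```

Run:
```python
from h import *
s=snap('side'); im=cv2.cvtColor(s['pixels'],cv2.COLOR_RGB2BGR)
cv2.imwrite('pics/side3.png',cv2.resize(im[60:240,160:400],None,fx=3,fy=3))
print(telemetry.read_state()['tcp_pos'])
for l in('casing_head','casing_pivot','casing_mid'): print(l,[(w(s,d['at']).round(3),round(d['p'],2)) for d in models.pinpoint(l,'side')[:2]])
```

```text
[0.46929207 0.15241001 0.36272201]
casing_head [(array([0.484, 0.033, 0.03 ]), 0.67), (array([ 0.569, -0.171,  0.012]), 0.38)]
casing_pivot [(array([ 0.471,  0.149, -0.001]), 0.79)]
casing_mid [(array([0.482, 0.088, 0.03 ]), 0.76)]
```

View pics/side3.png

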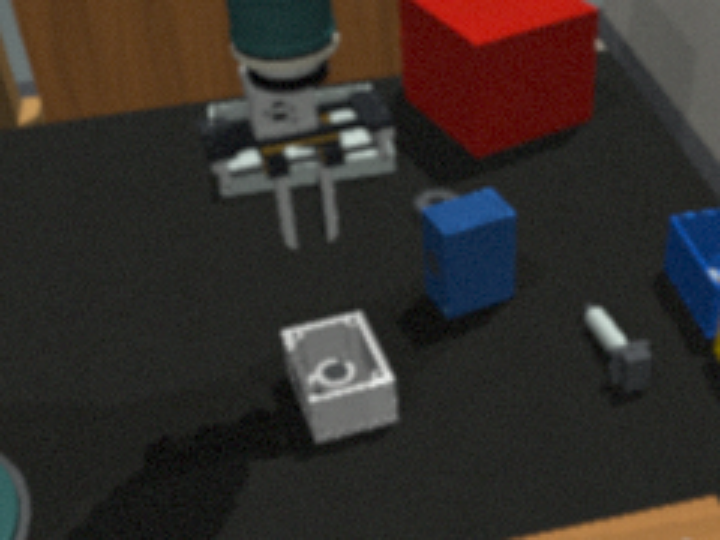

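It lies on its back with the open side up, about 0.09 rad off the plank. I'll back off, open the jaws to about 56 mm and go down behind its underside face.

arm_command(
  plan=[
    [0.03,0,0,0],
    [0.06,0,0,0],
    [0.062,0,0.03,0],
    [0.062,0,0.08,0],
    [0.062,0,0.12,0],
    [0.062,0,0.14,0],
    [0.062,0,0.14,0],
    [0.052,0,0.14,0],
  ],
  jaw=0.2,
)

```text
t: 9.68
tcp_pos: [0.4643, 0.2048, 0.2238]
eef_rot: [[-0.101, 0.995, 0.001], [0.995, 0.101, 0.001], [0.001, 0.001, -1.0]]
ft_force: [-0.1, -1.0, 0.5]
gripper_width: 0.0564
```

arm_command(
  plan=[
    [-0.01,0,0,0],
    [-0.02,0,0,0],
    [-0.03,0,0,0],
    [-0.038,0,0,0],
    [-0.046,0,0,0],
    [-0.056,0,0,0.01],
    [-0.066,0,0,0.02],
    [-0.076,0,0,0.03],
    [-0.086,0,0,0.04],
    [-0.096,0,0,0.05],
  ],
)

```text
t: 10.92
tcp_pos: [0.4737, 0.1084, 0.2228]
eef_rot: [[-0.049, 0.999, 0.0], [0.999, 0.049, 0.0], [0.0, 0.0, -1.0]]
ft_force: [0.0, 5.2, 3.0]
gripper_width: 0.0563
```

Run:
```python
from h import *
s=snap('side'); im=cv2.cvtColor(s['pixels'],cv2.COLOR_RGB2BGR)
cv2.imwrite('pics/side4.png',cv2.resize(im[100:320,160:440],None,fx=2.7,fy=2.7))
print(telemetry.read_state()['tcp_pos'])
t=snap('top')
for c,q in(('side',s),('top',t)):
  for l in('casing_head','casing_pivot','casing_mid'): print(c,l,[(w(q,d['at']).round(3),round(d['p'],2)) for d in models.pinpoint(l,c)[:2]])
```

```text
[0.47385581 0.10712418 0.22260572]
side casing_head [(array([ 0.478, -0.018,  0.028]), 0.7), (array([ 0.472,  0.095, -0.   ]), 0.55)]
side casing_pivot [(array([ 0.473,  0.098, -0.003]), 0.89), (array([ 0.571, -0.217, -0.002]), 0.21)]
side casing_mid [(array([0.478, 0.037, 0.029]), 0.63)]
top casing_head [(array([ 0.48 , -0.025,  0.03 ]), 0.57)]
top casing_pivot [(array([0.476, 0.095, 0.001]), 0.73), (array([ 0.576, -0.212, -0.001]), 0.64)]
top casing_mid [(array([0.475, 0.038, 0.031]), 0.57)]
```

View pics/side4.png

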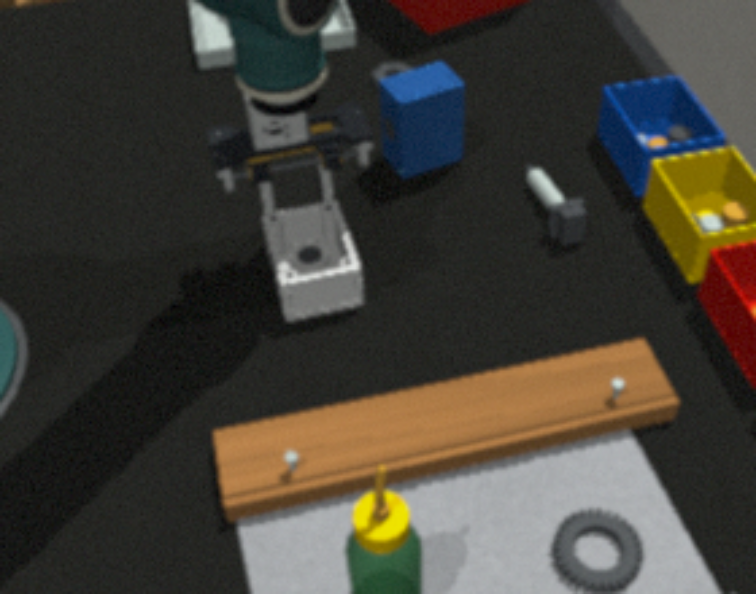

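The casing follows the fingers squarely, with pushing force around 5 N. I'll go on to about 20 mm short of the plank.

arm_command(
  plan=[
    [-0.012,0,0,0.006],
    [-0.024,0,0,0.012],
    [-0.036,0,0,0.018],
    [-0.048,0,0,0.024],
    [-0.06,0,0,0.03],
    [-0.072,0,0,0.03],
    [-0.084,0,0,0.03],
    [-0.096,0,0,0.03],
    [-0.108,0,0,0.03],
    [-0.12,0,0,0.03],
  ],
)

```text
t: 12.58
tcp_pos: [0.4795, -0.0118, 0.2227]
eef_rot: [[-0.02, 1.0, 0.0], [1.0, 0.02, 0.0], [0.0, 0.0, -1.0]]
ft_force: [0.2, 6.1, 3.6]
gripper_width: 0.0564
```

arm_command(
  plan=[
    [-0.005,0,0,0],
    [-0.01,0,0,0],
    [-0.014,0,0,0],
    [-0.018,0,0,0],
  ],
)

```text
t: 13.08
tcp_pos: [0.4799, -0.0291, 0.2227]
eef_rot: [[-0.02, 1.0, -0.0], [1.0, 0.02, 0.0], [0.0, -0.0, -1.0]]
ft_force: [0.7, 4.2, 2.7]
gripper_width: 0.056
```

Run:
```python
from h import *
s=snap('side','side5.png'); t=snap('top')
st=telemetry.read_state();print(st['tcp_pos'],st['ft_force'])
fc=np.array([.5726,-.1707]);n=np.array([-.019,1])
for c,q in(('side',s),('top',t)):
  for l in('casing_head','casing_pivot','casing_mid','plank_face','blue_casing'):
    for d in models.pinpoint(l,c)[:1]: p=w(q,d['at']); print(c,l,p.round(3),round(d['p'],2),'gap',((p[:2]-fc)@n).round(4))
```

```text
[ 0.47985793 -0.02942285  0.22259253] [0.71748427 0.17883536 0.40651481]
side casing_pivot [ 0.478 -0.041 -0.   ] 0.57 gap 0.1316
side casing_mid [ 0.485 -0.098  0.032] 0.81 gap 0.0747
side plank_face [ 0.57  -0.17   0.008] 0.57 gap 0.0007
side blue_casing [ 0.657  0.232 -0.005] 0.57 gap 0.4008
top casing_head [ 0.481 -0.16   0.032] 0.88 gap 0.0121
top casing_pivot [ 0.379 -0.56   0.002] 0.72 gap -0.3857
top casing_mid [ 0.481 -0.098  0.032] 0.77 gap 0.0743
top plank_face [ 0.573 -0.166  0.015] 0.72 gap 0.0042
top blue_casing [ 0.379 -0.562  0.003] 0.64 gap -0.388
```

Gap is about 12 mm. I'll push in small steps until the force rises.

arm_command(
  plan=[
    [-0.004,0,0,0],
    [-0.007,0,0,0],
    [-0.01,0,0,0],
  ],
)

```text
t: 14.05
tcp_pos: [0.4802, -0.039, 0.2227]
eef_rot: [[-0.02, 1.0, 0.0], [1.0, 0.02, 0.0], [0.0, 0.0, -1.0]]
ft_force: [0.1, 4.2, 0.2]
gripper_width: 0.0565
```

arm_command(
  plan=[
    [-0.0015,0,0,0],
    [-0.003,0,0,0],
  ],
)

```text
t: 14.3
tcp_pos: [0.4802, -0.042, 0.2226]
eef_rot: [[-0.02, 1.0, -0.0], [1.0, 0.02, 0.0], [0.0, -0.0, -1.0]]
ft_force: [0.4, 5.0, 0.6]
gripper_width: 0.0563
```

arm_command(
  plan=[
    [-0.001,0,0,0],
    [-0.002,0,0,0],
  ],
)

```text
t: 14.55
tcp_pos: [0.4803, -0.0429, 0.2227]
eef_rot: [[-0.021, 1.0, 0.0], [1.0, 0.021, 0.002], [0.002, 0.0, -1.0]]
ft_force: [-1.6, 15.8, 1.4]
gripper_width: 0.0565
```

arm_command(
  plan=[
    [-0.001,0,0,0],
    [-0.002,0,0,0],
  ],
)

```text
t: 14.8
tcp_pos: [0.4803, -0.0434, 0.2228]
eef_rot: [[-0.022, 1.0, 0.0], [1.0, 0.022, 0.004], [0.004, 0.001, -1.0]]
ft_force: [-2.5, 28.5, 4.9]
gripper_width: 0.0562
```

The force has risen to 28 N, so it's against the plank. I'll hold briefly, back off and look.

arm_command(
  plan=[
    [0,0,0,0],
    [0,0,0,0],
    [0.004,0,0,0],
    [0.015,0,0,0],
    [0.035,0,0,0],
    [0.06,0,0,0],
    [0.08,0,-0.03,0],
    [0.1,0,-0.08,0],
    [0.12,0,-0.13,0],
    [0.12,0,-0.14,0],
  ],
)

```text
t: 16.05
tcp_pos: [0.4781, 0.0758, 0.3654]
eef_rot: [[-0.022, 1.0, 0.004], [1.0, 0.022, -0.0], [-0.001, 0.004, -1.0]]
ft_force: [0.5, -0.5, -1.1]
gripper_width: 0.0566
```

Run:
```python
from h import *
s=snap('side'); t=snap('top')
a=cv2.cvtColor(s['pixels'],cv2.COLOR_RGB2BGR)[160:310,220:420]; b=cv2.cvtColor(t['pixels'],cv2.COLOR_RGB2BGR)[120:300,190:400]
cv2.imwrite('pics/both6.png',np.vstack([cv2.resize(a,(400,300)),cv2.resize(b,(400,343))])[:600] if 0 else np.hstack([cv2.resize(a,None,fx=2,fy=2)[:300],cv2.resize(b,None,fx=1.9,fy=1.9)[:300]]))
cv2.imwrite('pics/top6.png',cv2.resize(b,None,fx=3.3,fy=3.3))
st=telemetry.read_state();print(st['t'],st['tcp_pos'],st['ft_force'])
fc=np.array([.5726,-.1707]);n=np.array([-.019,1])
for c,q in(('side',s),('top',t)):
  for l in('casing_head','casing_pivot','casing_mid','plank_face','blue_casing'):
    for d in models.pinpoint(l,c)[:1]: p=w(q,d['at']); print(c,l,p.round(3),round(d['p'],2),'gap',((p[:2]-fc)@n).round(4))
for l,d,p in(('casing',(.09,.12,.06),(.482,-.11,0.03)),('blue_casing',(.09,.06,.12),(.656,.23,0.2))):
  x,f,k=fitbox({'top':t},l,d,p); print(l,x.round(4),round(f,3),k)
```

```text
16.15 [0.47796946 0.07391545 0.36318095] [ 0.00504117 -0.68244577  0.34230656]
side casing_head [ 0.482 -0.17   0.028] 0.84 gap 0.0023
side casing_pivot [ 0.479 -0.053 -0.001] 0.77 gap 0.1193
side casing_mid [ 0.487 -0.115  0.03 ] 0.89 gap 0.0576
side plank_face [ 0.484 -0.052  0.03 ] 0.72 gap 0.1207
side blue_casing [ 0.655  0.231 -0.004] 0.76 gap 0.4004
top casing_head [ 0.661  0.227 -0.002] 0.71 gap 0.3961
top casing_pivot [ 0.48  -0.053  0.001] 0.89 gap 0.1197
top casing_mid [ 0.481 -0.114  0.034] 0.76 gap 0.0588
top plank_face [ 0.575 -0.169  0.016] 0.87 gap 0.0014
top blue_casing [ 0.657  0.229 -0.002] 0.85 gap 0.398
casing [ 0.4819 -0.1122  0.0237] 0.032 ['top']
blue_casing [0.6576 0.2283 0.2539] 0.048 ['top']
```

View pics/both6.png

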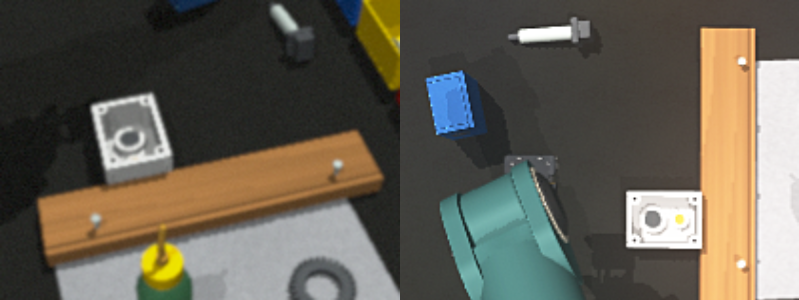

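The pictures show the casing flush against the plank, its top end at column ~702 on the plank edge in the right-hand view. It's square (0.024 vs 0.019 rad), the blue casing hasn't moved and the gripper is clear, so I'll hand it in.

```bash
python3 -c "
from h import *
print(workorder.job_done())"
```

```text
the job is handed in; nothing more can be done
None
```

The bare casing is on its back, open side up, with its top end against the plank, and the job is handed in at about 16 s of the 54 s allowed. No verdict was reported.

- **How it was done:** I tipped it by pushing the upper edge of its open side. Then I slid it about 0.2 m with two fingers on its former underside, turning it square to the plank on the way, until the push force rose to 28 N. The gripper then backed off and was clear of everything.
- **Flush and square:** The fitted casing centre and the network's points put the gap at the plank between about -1 and +2 mm. Its angle is 0.024 rad against the plank's 0.019.
- **Blue casing:** It is still standing, within about 1–2 mm of where it started.
- **Other parts:** None of the other loose parts was touched, and the shaft, oil bottle and ring gear look unmoved in the last pictures. I did not measure the others again.
- **Checks that disagreed:** In the last check, one network reading of the top end from the top camera landed on the blue casing. One reading of the plank face from the side camera landed on the bare casing. I ignored both, because the other camera and the pictures contradicted them.

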